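Turn the pot stand onto its runners at the edging block

TASK

The square wooden pot stand lies upside down, runners up. Gently push it up the sloping front of the concrete edging block until it stands leaning there, then tip it right over so that it lies flat on the table in front of the block, runners underneath, ready for a flowerpot. Leave everything else where it is and let go at the end.

Things in the scene. Friction and masses are not known exactly. Their poses are not given: they have to be found in the camera images.
- stand: Square wooden pot stand, loose, about 100 g (varies): board 110 x 110 x 10 mm, too wide to grip flat; on one face two runners 12 wide, 90 long, 6 high, along own y, 32 mm either side of the middle. Origin: centre of the smooth face. Own z points from the smooth face to the runner face (up at the start, down when the job is done); x and y along the edges, x roughly towards the block.
- stand_mid (a point): Centre of the stand's board, half-way through its 10 mm thickness (5 mm along own z from the smooth face); same axes as the stand. When it leans (about 50 degrees up) a level pull on its upper end from behind may make its foot slide away on the table; lifting the end while drawing it back keeps the foot in place. Past upright it falls over by itself, unharmed.
- edging: Fixed concrete edging block, 200 mm long along own y, z up. Origin at table level, under the middle of the crest's front edge. The front faces own -x and slopes, in profile: toe (x -46 mm, z 0), straight to (-20, 22), then steeper to the crest (0, 55). The top is flat, 55 mm high, back to x +35 where it drops upright. The table is clear for at least 100 mm behind.
- jar: Bystander: empty glass jar, 66 mm wide, 100 mm high, mouth up; origin centre of underside.
- lid_a: Bystander: metal twist lid, 66 mm wide, 12 mm high, lying hollow side up; origin centre of underside.
- lid_b: Bystander: a second such lid.
- pot: Bystander: empty terracotta flowerpot, 100 mm wide at the rim, 90 mm high; origin centre of underside.
- rose: Bystander: plastic watering can rose, 68 mm wide, 55 mm high, on its face; origin centre of underside.
- trowel: Bystander: hand trowel lying flat, 270 mm long along own x, 27 mm high; origin at the blade's root.
- toe (a point): Middle of the block's toe line (foot of the slope), at table level; same axes as the block. The stand starts flat in front of it, roughly square to it. Pushed by its near edge at table level, it climbs the slope at a few newtons and then leans by itself on the crest, its upper end sticking out above and behind it. Friction varies.

How it is judged (in metres and radians):
On the way:
1. the pot stand stands leaning against the edging block, at least 30 degrees up from the table (angle between stand_mid's own z axis and vertical between 0.53 and 1.7 rad and contact force between stand and edging above 0.05 N), for 0.2 s.
At the end, for the whole second after the job is handed in: The pot stand lies flat on the table on its runners (within 5.8 degrees, middle of its board under 16 mm high), its middle 60 to 300 mm in front of the block's crest line and within 120 mm of the block's middle sideways, at rest and let go (angle between stand_mid's own z axis and vertical above 3.04 rad and height (world z) of stand_mid below 0.016 m and x of stand_mid in the frame of edging between -0.3 and -0.06 m and y of stand_mid in the frame of edging between -0.12 and 0.12 m and linear speed of stand below 0.02 m/s and contact force between stand and the fingers below 0.05 N); the robot touches nothing.
It fails at once if the pot stand is rammed against the edging block with more than 20 N (contact force between stand and edging above 20 N).
It fails at once if a bystander is moved more than 30 mm (distance of any of jar, lid_a, lid_b, pot, rose, trowel from where it was at the start of the episode above 0.03 m).
It also fails if it takes over 54 s, if anything falls off the work surface, if the arm or the gripper's body presses on something with over 40 N, if the wrist force passes 120 N, or if a joint passes its speed limit or range.

ROBOT

A 6-joint arm with a two-finger parallel gripper is mounted at the origin on the work surface. World frame = base frame: x ahead of the robot, y to its left, z up, the work surface at z = 0. Lengths are in m, angles in degrees, forces in N, time in s.
With the tool pointing down it reaches from about 0.375 to 0.75 m from the base axis. Payload 9 kg.
Tool frame: the origin (TCP) lies where the fingers leave the gripper's body, on its centre line; the fingertips stand 73 mm ahead of it and the grasp point (between the pads) lies 54 mm ahead of it (robot.tip_reach is the distance from the TCP to the fingertips, in m); z points along the fingers, y is the direction in which the jaws open and shut (so a half turn about z gives the same grasp; the last joint's range is limited). The gripper opens to 85 mm and grips with 20 to 120 N. Pads are 22 mm wide; open, the fingers measure 114 mm over their backs; the gripper's body (76 mm by 85 mm) begins 54 mm behind the grasp point. The pads swing forward as they close: fully open they stand 13 mm farther back than shut.
Start: joints at [56.282, 5.964, 5.575, 89.605, 0, 77.527], TCP at [0.217, 0.559, 0.304] pointing down, gripper open.
Joint ranges: [-171.21, 171.21], [-48.23, 106.86], [-62.78, 66.21], [-105.2, 120.99], [-86.42, 89.51], [-180, 180]. Speed limits (degrees/s): [127.2, 127.2, 147.25, 180, 180, 180].

INTERFACE

Orientations are given as [roll, pitch, yaw] about the fixed x, y, z axes, in that order (R = Rz(yaw) Ry(pitch) Rx(roll)).
In Python, from plant import robot gives the robot as it stands. Calls block until the motion is done:
- robot.move_pose(position, orientation): joint-space move of the TCP to a pose.
- robot.line_to(position, vel=0.15, rotation=None, guard=None): straight line of the TCP; rotation=None keeps the orientation; vel is the mean speed in m/s. With guard (N) it stops when the force on the tool has changed by that much, and returns True; else False.
- robot.goto_joints(angles): joint-space move.
- robot.set_gripper(opening): finger opening in m; the grip force is fixed at half the most; returns when the fingers have stopped.
- robot.pause(seconds).
- robot.ik(position, orientation): joint angles nearest the present ones, or None.
- robot.observe(): the state.
- robot.grab_frame(name): name is "side" or "top" or "wrist"; returns the picture (480x640x3 uint8, blue, green, red); there is no depth.
- robot.get_calibration(name): a dict with "vertical_fov" (degrees; the focal length in pixels is half the picture's height over the tangent of half this angle, whatever the lens; pixels are square), "cx", "cy" (the principal point, pixels), "rvec" (rotation vector, rad) and "tvec" (3), from world to camera coordinates, as OpenCV has them. Camera axes: x right, y down, z forward; pixel columns grow to the right and rows downward; lengths in m; the calibration is good to about 2 mm. A picture is of the moment at which its call begins: read the wrist's pose just before it. get_calibration takes no time and is no camera call; for the wrist camera it gives the pose at the moment of the call.
A pose or a line that the arm cannot do raises robot.IKError and nothing moves.
- robot.job_done(): hands the job in, once; it reports no verdict.
The state is a dict: "time": time; "q": joint angles; "qvel": joint speeds; "joint_torque": joint torques, N m; "tool_pos": TCP position; "tcp_rot": TCP orientation; "ft_force": force on the tool from outside, world axes, zero at the start; "torque": the same for the moment, N m; "gripper_width": finger opening in m.
Only numpy, scipy, OpenCV 4.12 (cv2) and the standard library are available. Lean on these libraries where they do the work, as an engineer would, in place of code of your own. Each camera call takes 0.05 s, during which the arm holds its last target.

## Working session

There is one attempt and no reset: what is moved stays moved. The work goes in short steps, each a Python script; the robot and the scene stay as the last script left them, time stands still between calls to the robot, and variables do not carry over. Pictures are saved under pics/ and viewed, and the job is handed in when it is done.

```bash
ls; mkdir -p pics; cat > h.py <<'E'
import numpy as np, cv2
from plant import robot
def snap(n,f):
    c=robot.get_calibration(n); im=robot.grab_frame(n); cv2.imwrite('pics/'+f,im); return im,c
def ray(c,uv):
    R=cv2.Rodrigues(np.array(c['rvec'],float))[0]; t=np.array(c['tvec'],float).ravel()
    f=240/np.tan(np.radians(c['vertical_fov'])/2)
    d=R.T@np.array([(uv[0]-c['cx'])/f,(uv[1]-c['cy'])/f,1]); o=-R.T@t
    return o,d
def onz(c,uv,z):
    o,d=ray(c,uv); return o+d*(z-o[2])/d[2]
def proj(c,P):
    R=cv2.Rodrigues(np.array(c['rvec'],float))[0]; t=np.array(c['tvec'],float).ravel()
    f=240/np.tan(np.radians(c['vertical_fov'])/2)
    p=R@np.array(P)+t; return np.array([c['cx']+f*p[0]/p[2],c['cy']+f*p[1]/p[2]])
E
python3 - <<'E'
from h import *
for n in('side','top'):
    im,c=snap(n,n+'0.png'); print(c, ray(c,(320,240)))
s=robot.observe(); print(s['time'],s['tool_pos'],s['tcp_rot'],s['ft_force'],s['gripper_width'])
E
```

```text
pics
{'vertical_fov': 47.51365982905137, 'cx': 327.2321049318123, 'cy': 241.73968324542093, 'rvec': array([ 2.38442863, -0.5026392 ,  0.15990681]), 'tvec': array([-0.50693237,  0.20262891,  1.1680616 ])} (array([ 0.24191282, -0.76782773,  1.00713731]), array([ 0.23420035,  0.61233043, -0.75524019]))
{'vertical_fov': 48.91923939866256, 'cx': 323.4513789519832, 'cy': 232.48872199679124, 'rvec': array([ 2.15231762, -2.14856046,  0.14867981]), 'tvec': array([0.01471887, 0.55097991, 1.14276211])} (array([0.38912931, 0.01621084, 1.20748347]), array([ 0.12294543,  0.00606779, -0.99251855]))
0.1 [0.21727739 0.55905645 0.30320905] [-1.79934098e+02 -1.30510016e-02  1.58756909e+02] [ 0.1802422   0.15831079 -0.39903321] 0.08543445256805356
```

View pics/side0.png

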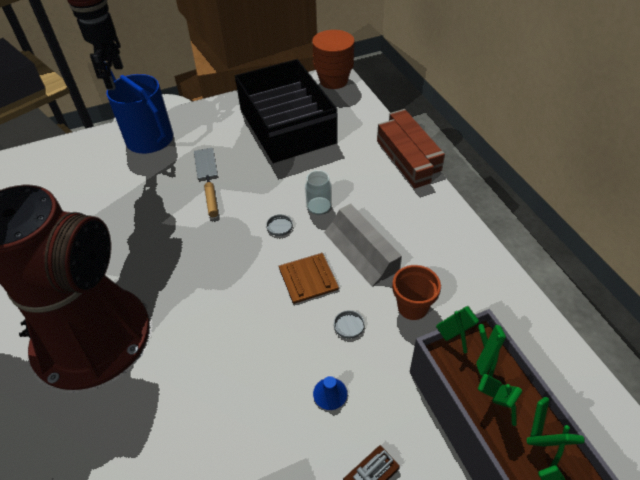

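View pics/top0.png

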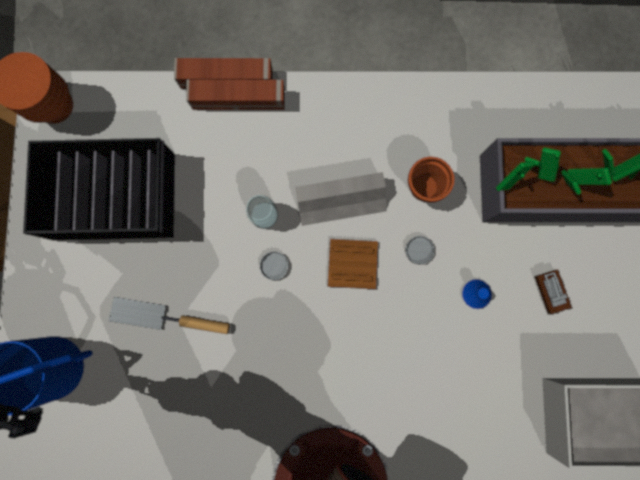

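The top view shows the stand at about (353,264), runners across the picture's vertical. The block is at about (342,190), with a lid on either side of the stand at (275,265) and (420,250), the jar at (262,212) and the pot at (430,178). Next I'll zoom in and measure.

```bash
python3 - <<'E'
from h import *
im=cv2.imread('pics/top0.png'); c=robot.get_calibration('top')
z=cv2.resize(im[150:310,240:460],None,fx=3.6,fy=3.6,interpolation=cv2.INTER_CUBIC); cv2.imwrite('pics/top0z.png',z)
im2=cv2.imread('pics/side0.png'); cs=robot.get_calibration('side')
cv2.imwrite('pics/side0z.png',cv2.resize(im2[180:340,260:460],None,fx=3.7,fy=3.7,interpolation=cv2.INTER_CUBIC))
def mask(im,box):
    h=cv2.cvtColor(im,cv2.COLOR_BGR2HSV); m=cv2.inRange(h,(3,100,40),(20,255,255))
    k=np.zeros_like(m); x0,y0,x1,y1=box; k[y0:y1,x0:x1]=m[y0:y1,x0:x1]; return k
for i,cc,b in((im,c,(310,225,395,300)),(im2,cs,(265,240,350,310))):
    m=mask(i,b); cn=max(cv2.findContours(m,0,2)[0],key=cv2.contourArea)
    r=cv2.minAreaRect(cn); B=cv2.boxPoints(r); q=cv2.approxPolyDP(cn,5,True)[:,0]
    print(r,q.tolist()); 
    P=np.array([onz(cc,p,.01) for p in B]); print(P.round(4),P.mean(0),np.linalg.norm(P-np.roll(P,1,0),axis=1))
    P=np.array([onz(cc,p,.01) for p in q]); print(P.round(4),P.mean(0))
E
```

```text
((352.560791015625, 263.6248779296875), (47.498226165771484, 47.12039566040039), 3.094058036804199) [[332, 239], [328, 285], [375, 288], [377, 243]]
[[ 4.331e-01  6.100e-03  1.000e-02]
 [ 5.402e-01  4.000e-04  1.000e-02]
 [ 5.345e-01 -1.080e-01  1.000e-02]
 [ 4.275e-01 -1.010e-01  1.000e-02]] [ 0.48382646 -0.05061447  0.01      ] [0.10725584 0.1073182  0.10857655 0.10726309]
[[ 0.5398 -0.0039  0.01  ]
 [ 0.435   0.0052  0.01  ]
 [ 0.4285 -0.101   0.01  ]
 [ 0.5308 -0.1067  0.01  ]] [ 0.48352304 -0.05160756  0.01      ]
((308.29571533203125, 277.3499450683594), (40.14950942993164, 50.18007278442383), 72.55281066894531) [[321, 253], [279, 266], [293, 302], [337, 289]]
[[ 0.4317  0.0076  0.01  ]
 [ 0.5515  0.0035  0.01  ]
 [ 0.5319 -0.1104  0.01  ]
 [ 0.4191 -0.1043  0.01  ]] [ 0.48355905 -0.05088356  0.01      ] [0.11261454 0.11985526 0.11559617 0.11289376]
[[ 0.5374  0.002   0.01  ]
 [ 0.4329  0.0062  0.01  ]
 [ 0.4263 -0.1016  0.01  ]
 [ 0.5293 -0.1093  0.01  ]] [ 0.48146561 -0.05067227  0.01      ]
```

View pics/top0z.png

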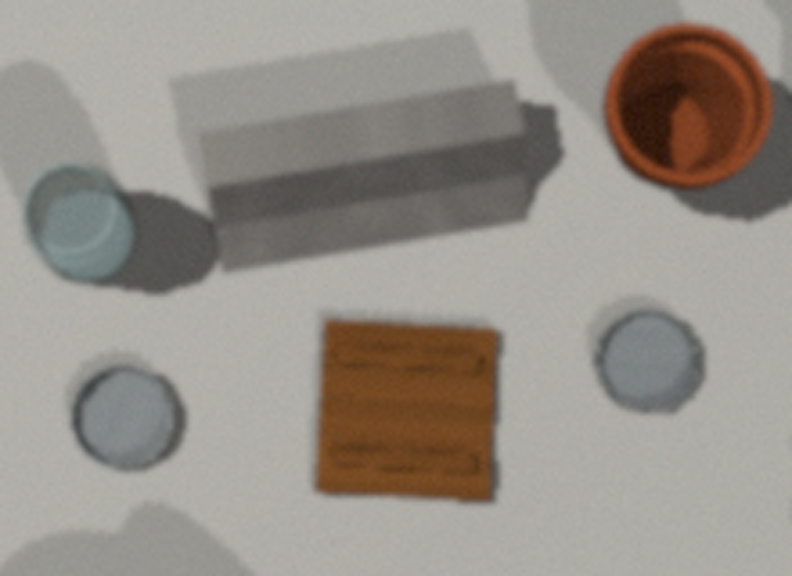

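View pics/side0z.png

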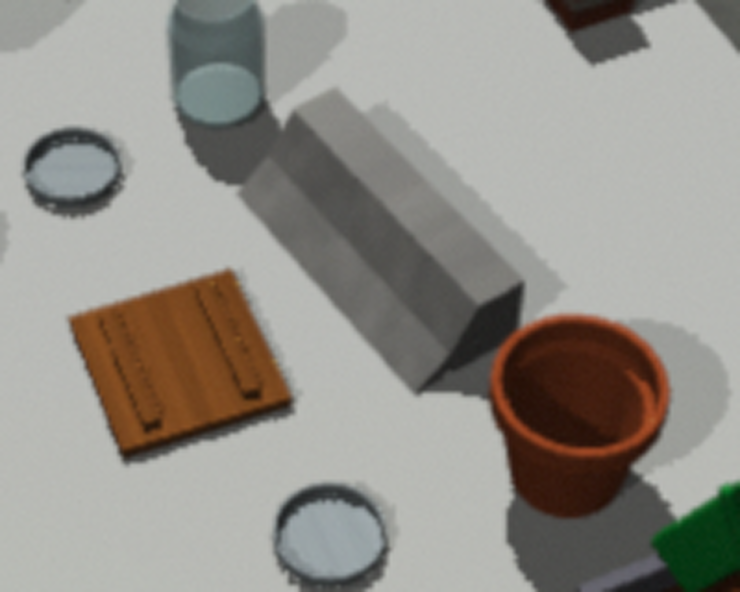

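```bash
python3 - <<'E'
from h import *
c=robot.get_calibration('top');cs=robot.get_calibration('side')
zt=lambda p:(240+p[0]/3.6,150+p[1]/3.6); zs=lambda p:(260+p[0]/3.7,180+p[1]/3.7)
T={'toe':[(223,270),(528,218),0],'crestF':[(211,187),(522,135),.055],'crestB':[(202,133),(514,82),.055],'kink':[(214,224),(529,178),.022]}
S={'toe':[(240,190),(418,392),0],'crestF':[(290,110),(478,305),.055],'crestB':[(335,88),(523,285),.055]}
for D,cc,z in((T,c,zt),(S,cs,zs)):
    for k,(a,b,h) in D.items():
        A=onz(cc,z(a),h);B=onz(cc,z(b),h); d=A-B; y=np.arctan2(d[1],d[0])-np.pi/2
        print(k,A.round(4),B.round(4),((A+B)/2).round(4),np.linalg.norm(d).round(4),np.degrees(y).round(1))
# lids
for n,a,b in(('lidL',(128,418),(73,170)),('lidR',(652,362),(330,533)),('jar',(90,235),(218,95))):
    print(n,onz(c,zt(a),.006 if n!='jar' else 0),onz(cs,zs(b),.006 if n!='jar' else 0))
E
```

```text
toe [0.5736 0.0655 0.    ] [ 0.6079 -0.1312  0.    ] [ 0.5908 -0.0328  0.    ] 0.1996 9.9
crestF [0.617 0.071 0.055] [ 0.6502 -0.1215  0.055 ] [ 0.6336 -0.0252  0.055 ] 0.1953 9.8
crestB [0.6511 0.0769 0.055 ] [ 0.6839 -0.117   0.055 ] [ 0.6675 -0.0201  0.055 ] 0.1966 9.6
kink [0.5997 0.0705 0.022 ] [ 0.6298 -0.1295  0.022 ] [ 0.6147 -0.0295  0.022 ] 0.2022 8.5
toe [0.5763 0.0699 0.    ] [ 0.6102 -0.1284  0.    ] [ 0.5933 -0.0293  0.    ] 0.2012 9.7
crestF [0.6156 0.0753 0.055 ] [ 0.6518 -0.1203  0.055 ] [ 0.6337 -0.0225  0.055 ] 0.1989 10.5
crestB [0.651  0.0814 0.055 ] [ 0.6838 -0.1178  0.055 ] [ 0.6674 -0.0182  0.055 ] 0.2019 9.4
lidL [0.4778323  0.12467318 0.006     ] [0.47894054 0.12798352 0.006     ]
lidR [ 0.51403592 -0.20788184  0.006     ] [ 0.51664232 -0.20156567  0.006     ]
jar [0.59627947 0.15137842 0.        ] [0.59738955 0.1581413  0.        ]
```

```bash
cat >> h.py <<'E'
from scipy.spatial.transform import Rotation as Rn
O=np.array([0.636,-0.0245]); YAW=9.8
def W(x,y,z):   # edging frame -> world
    c,s=np.cos(np.radians(YAW)),np.sin(np.radians(YAW))
    return np.array([O[0]+c*x-s*y,O[1]+s*x+c*y,z])
def ori(a,flip=False):  # tool down, fingers tilted a deg towards edging -x
    R=Rn.from_euler('z',YAW,degrees=True)*Rn.from_euler('y',a,degrees=True)*Rn.from_euler('x',180,degrees=True)
    if flip: R=R*Rn.from_euler('z',180,degrees=True)
    return R.as_euler('xyz',degrees=True)
def zax(a): return Rn.from_euler('xyz',ori(a),degrees=True).as_matrix()[:,2]
E
python3 - <<'E'
from h import *
print(robot.tip_reach, zax(30))
for f in(0,1):
  print(f)
  for p,a in((W(-.25,0,.09),0),(W(-.07,0,.09),0),(W(.03,0,.15),0),(W(.09,0,.15),30),(W(.09,0,.2),30),(W(.09,0,.15),40),(W(0,0,.18),30),(W(-.06,0,.18),20)):
    q=robot.ik(p,ori(a,f)); print(p.round(3),a,None if q is None else np.round(q,1))
E
```

```text
0.0726 [-0.49270395 -0.08510475 -0.8660254 ]
0
[ 0.39  -0.067  0.09 ] 0 [-28.9 -28.9 -47.4  71.4   0.  141.3]
[ 0.567 -0.036  0.09 ] 0 [-16.9   4.9 -18.1  67.    0.  153.3]
[ 0.666 -0.019  0.15 ] 0 [-12.9  18.9   4.2  75.3   0.  157.3]
[ 0.725 -0.009  0.15 ] 30 None
[ 0.725 -0.009  0.2  ] 30 None
[ 0.725 -0.009  0.15 ] 40 None
[ 0.636 -0.024  0.18 ] 30 [-10.3  48.5  41.9 111.9  -9.9 162.4]
[ 0.577 -0.035  0.18 ] 20 [-13.3  24.3  11.8  96.   -7.7 158.2]
1
[ 0.39  -0.067  0.09 ] 0 [-28.9 -28.9 -47.4  71.4   0.  -38.7]
[ 0.567 -0.036  0.09 ] 0 [-16.9   4.9 -18.1  67.    0.  -26.7]
[ 0.666 -0.019  0.15 ] 0 [-12.9  18.9   4.2  75.3   0.  -22.7]
[ 0.725 -0.009  0.15 ] 30 None
[ 0.725 -0.009  0.2  ] 30 None
[ 0.725 -0.009  0.15 ] 40 None
[ 0.636 -0.024  0.18 ] 30 [-10.3  48.5  41.9 111.9  -9.9 -17.6]
[ 0.577 -0.035  0.18 ] 20 [-13.3  24.3  11.8  96.   -7.7 -21.8]
```

```bash
python3 - <<'E'
from h import *
robot.move_pose(W(-.25,0,.2),ori(0,1))
robot.line_to(W(-.25,0,.085),vel=.15)
g=robot.line_to(W(-.25,0,.055),vel=.03,guard=3)
s=robot.observe(); print(g,s['tool_pos'],s['ft_force'],s['time'])
p=s['tool_pos']; robot.line_to([p[0],p[1],p[2]+.0025],vel=.03)
s=robot.observe(); print(s['tool_pos'],s['ft_force'],s['time'])
snap('side','side1.png'); snap('top','top1.png')
E
```

```text
True [ 0.38948804 -0.06696456  0.05943467] [-2.26198027  1.35787826  8.69979281] 4.1583
[ 0.38953241 -0.0669811   0.06188586] [ 0.2260419   1.15741739 -0.3747158 ] 4.4083
```

View pics/side1.png

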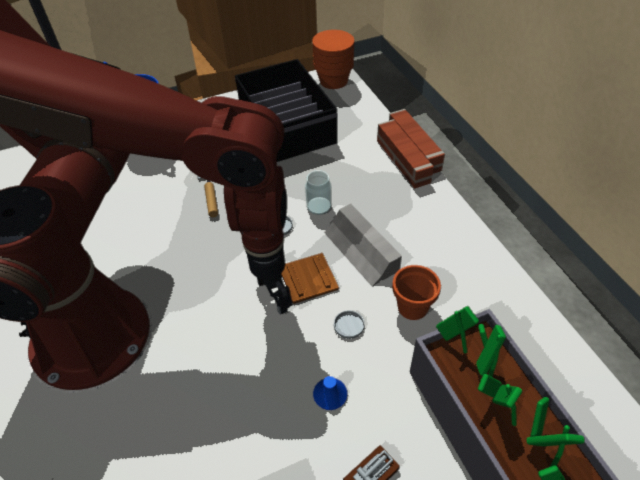

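The side view shows the fingers at about (280,290), just behind the stand's near edge. I'll push slowly, with a force guard.

```bash
python3 - <<'E'
from h import *
for x in (-.20,-.17,-.15,-.13,-.115):
    g=robot.line_to(W(x,0,.062),vel=.05,guard=9)
    s=robot.observe(); print(x,g,s['tool_pos'].round(4),s['ft_force'].round(2),round(s['time'],2))
    if g: break
im,c=snap('side','side2.png'); cv2.imwrite('pics/side2z.png',cv2.resize(im[150:340,240:460],None,fx=3.1,fy=3.1))
E
```

```text
-0.2 False [ 0.4388 -0.0585  0.062 ] [-0.66 -0.06  1.48] 5.66
-0.17 False [ 0.4684 -0.0534  0.0619] [-0.78 -0.17  0.4 ] 6.41
-0.15 False [ 0.4884 -0.0499  0.0619] [0.58 0.26 0.3 ] 6.96
-0.13 True [ 0.4947 -0.0486  0.0613] [-1.33 -0.16  0.2 ] 7.23
```

View pics/side2z.png

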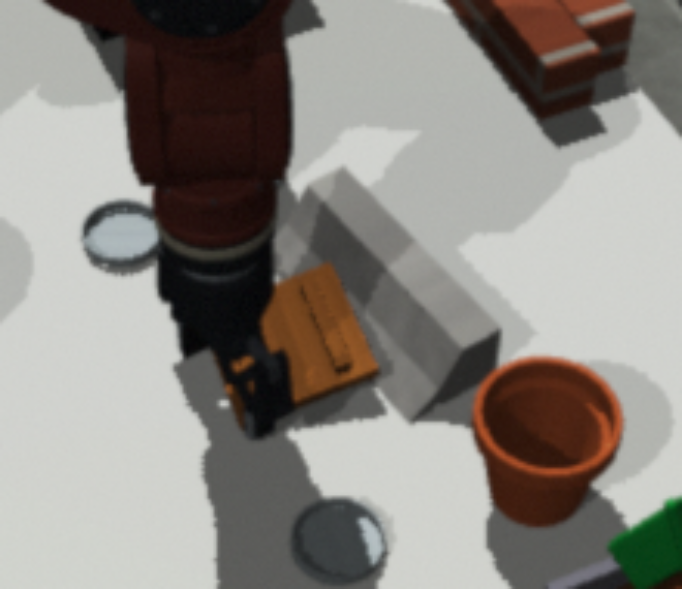

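```bash
python3 - <<'E'
from h import *
x=-.1435;n=0
while x<-.1 and n<6:
    g=robot.line_to(W(x+.015,0,.062),vel=.025,guard=9)
    s=robot.observe(); d=np.array(s['tool_pos'])[:2]-O; x=d@[np.cos(np.radians(YAW)),np.sin(np.radians(YAW))]
    print(g,round(x,4),s['tool_pos'].round(4),s['ft_force'].round(2),round(s['time'],2)); n+=1
im,c=snap('side','side3.png'); cv2.imwrite('pics/side3z.png',cv2.resize(im[150:340,240:460],None,fx=3.1,fy=3.1))
E
```

```text
False -0.1283 [ 0.5095 -0.0464  0.0621] [-0.79  0.16  0.99] 8.07
False -0.1132 [ 0.5244 -0.0438  0.062 ] [ 0.07 -0.27 -0.75] 8.82
False -0.0981 [ 0.5393 -0.0412  0.062 ] [0.2  0.45 0.43] 9.58
```

View pics/side3z.png

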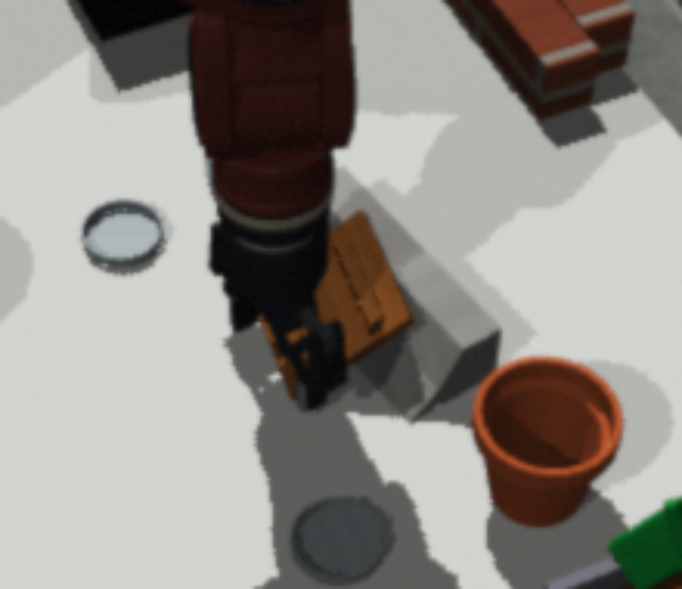

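It is now above the crest, around (380,270) in the zoom. I'll keep pushing towards the toe.

```bash
python3 - <<'E'
from h import *
for x in (-.088,-.079,-.072):
    g=robot.line_to(W(x,0,.062),vel=.025,guard=7)
    s=robot.observe(); print(x,g,s['tool_pos'].round(4),s['ft_force'].round(2),round(s['time'],2))
    if g: break
im,c=snap('side','side4.png'); cv2.imwrite('pics/side4z.png',cv2.resize(im[150:340,240:460],None,fx=3.1,fy=3.1))
E
```

```text
-0.088 False [ 0.5494 -0.0394  0.062 ] [ 0.88 -0.24  0.51] 10.19
-0.079 False [ 0.5583 -0.0379  0.062 ] [-0.39  0.65 -1.01] 10.7
-0.072 False [ 0.5652 -0.0367  0.062 ] [0.23 0.43 0.38] 11.13
```

View pics/side4z.png

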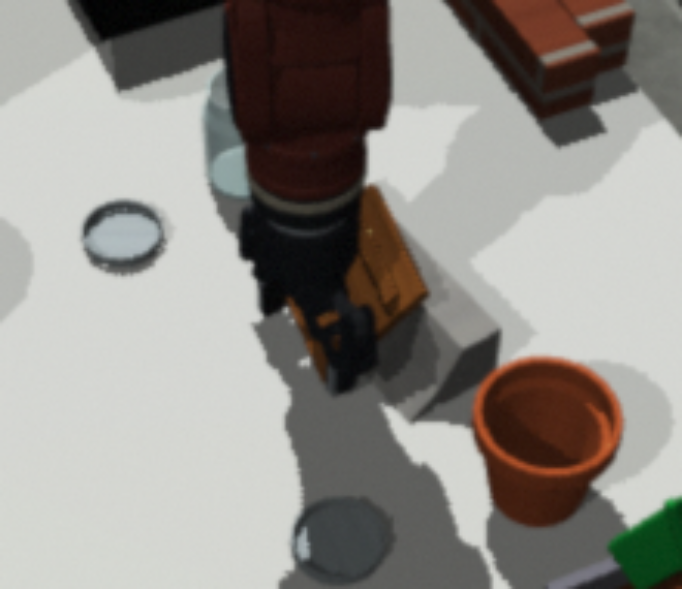

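```bash
cat >> h.py <<'E'
def ony(c,uv,y):  # ray with edging plane y -> (x,z)
    o,d=ray(c,uv); a=np.radians(YAW); n=np.array([-np.sin(a),np.cos(a),0]); p0=W(0,y,0)
    P=o+d*(n@(p0-o))/(n@d); e=P[:2]-O
    return np.array([e@[np.cos(a),np.sin(a)],y,P[2]]).round(4)
E
python3 - <<'E'
from h import *
cs=robot.get_calibration('side')
for y in(-.05,-.055,-.06): print(ony(cs,(240+427/3.1,150+295/3.1),y))
for x in (-.066,):
    g=robot.line_to(W(x,0,.062),vel=.02,guard=6)
    s=robot.observe(); print(x,g,s['tool_pos'].round(4),s['ft_force'].round(2),round(s['time'],2))
# back off, rise, look
robot.line_to(W(-.10,0,.062),vel=.08)
s=robot.observe(); print(s['ft_force'].round(2))
im,c=snap('side','side5.png')
cv2.imwrite('pics/side5z.png',cv2.resize(im[150:340,240:460],None,fx=3.1,fy=3.1))
E
```

```text
[ 0.0019 -0.05    0.0667]
[-0.0023 -0.055   0.0744]
[-0.0065 -0.06    0.082 ]
-0.066 False [ 0.5711 -0.0357  0.062 ] [-0.21 -0.65 -0.03] 11.63
[ 1.31 -0.89  0.5 ]
```

View pics/side5z.png

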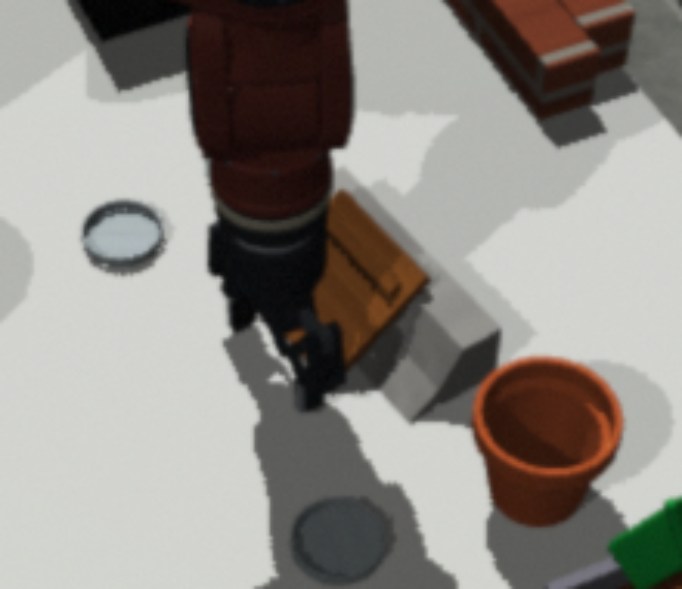

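The stand leans with its upper right corner at (427,280) in the zoom, but it may have settled when the fingers backed off. I'll move the arm clear for a better look.

```bash
python3 - <<'E'
from h import *
robot.line_to(W(-.12,0,.17),vel=.2)
robot.move_pose(W(-.14,.13,.24),ori(0,1))
print(robot.observe()['time'])
im,c=snap('side','side6.png')
a=cv2.resize(im[160:330,250:450],None,fx=4,fy=4)[:600]; cv2.imwrite('pics/side6z.png',a)
im,c=snap('top','top6.png')
cv2.imwrite('pics/top6z.png',cv2.resize(im[140:300,240:440],None,fx=3.7,fy=3.7))
E
```

```text
13.6083
```

View pics/side6z.png

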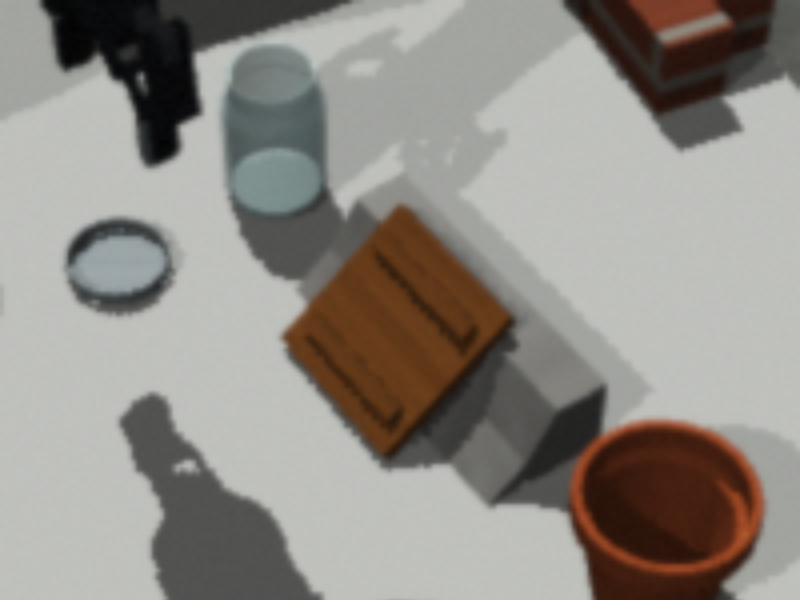

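View pics/top6z.png

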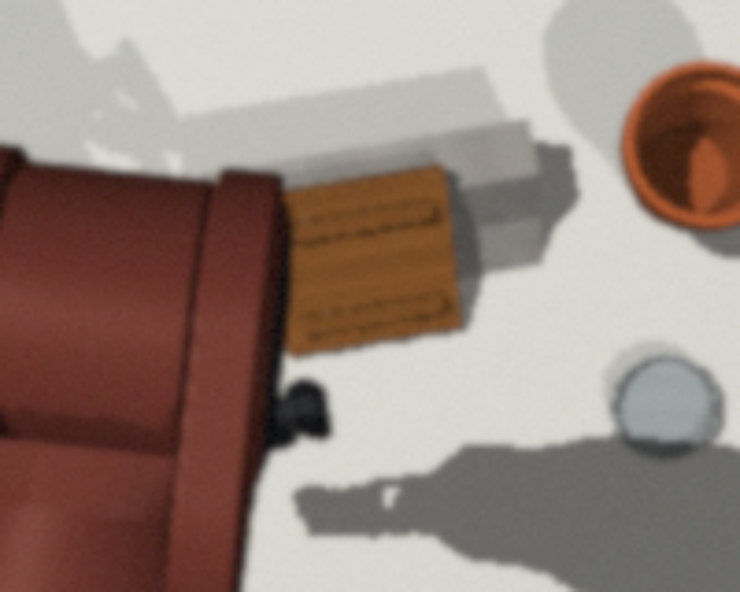

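```bash
cat >> h.py <<'E'
def tri(ca,ua,cb,ub):
    o1,d1=ray(ca,ua);o2,d2=ray(cb,ub)
    A=np.stack([d1,-d2],1); t=np.linalg.lstsq(A,o2-o1,rcond=None)[0]
    p,q=o1+d1*t[0],o2+d2*t[1]; return (p+q)/2,np.linalg.norm(p-q)
def E_(P):
    a=np.radians(YAW);e=P[:2]-O
    return np.array([e@[np.cos(a),np.sin(a)],e@[-np.sin(a),np.cos(a)],P[2]])
E
python3 - <<'E'
from h import *
cs=robot.get_calibration('side');ct=robot.get_calibration('top')
Q={'LR':((385,455),(465,326)),'LL':((285,336),(290,353)),'UR':((511,320),(443,168)),'UL':((402,205),(284,190))}
D={}
for k,(a,b) in Q.items():
    P,e=tri(cs,(250+a[0]/4,160+a[1]/4),ct,(240+b[0]/3.7,140+b[1]/3.7)); D[k]=E_(P); print(k,E_(P).round(4),round(e,4))
for a,b in(('LR','UR'),('LL','UL'),('LR','LL')): 
    d=D[b]-D[a]; print(np.linalg.norm(d),np.degrees(np.arctan2(d[2],d[0])))
E
```

```text
LR [-0.0797 -0.0435  0.0133] 0.0004
LL [-0.0776  0.0659  0.0106] 0.0007
UR [ 0.008  -0.0414  0.0724] 0.0001
UL [0.0043 0.0557 0.0863] 0.007
0.10576063475068682 33.99061523139489
0.11197963585460209 42.73470556060639
0.10943708786482613 -51.237335870211545
```

The stand leans squarely on the crest at about 37°. That meets the 30° requirement, but its end sticks out only about 19 mm. In the pushing picture it was still skewed and squared itself on release. I'll re-push its foot to the toe with both fingers for a steeper lean, then release slowly.

```bash
python3 - <<'E'
from h import *
robot.move_pose(W(-.125,.01,.13),ori(0,1))
robot.line_to(W(-.115,.01,.0615),vel=.15)
for x in (-.09,-.078,-.07,-.064,-.058):
    g=robot.line_to(W(x,.01,.0615),vel=.03,guard=5)
    s=robot.observe(); print(x,g,E_(s['tool_pos']).round(4),s['ft_force'].round(2),round(s['time'],2))
    if g: break
im,c=snap('side','side7.png')
robot.line_to(W(E_(s['tool_pos'])[0]-.006,.01,.0615),vel=.008)
robot.line_to(W(-.125,.01,.08),vel=.1)
robot.line_to(W(-.14,.01,.16),vel=.2)
robot.move_pose(W(-.12,.01,.24),ori(0,1))
print(robot.observe()['time'])
im2,c=snap('side','side8.png')
cv2.imwrite('pics/s78.png',np.hstack([cv2.resize(i[170:320,250:380],None,fx=3,fy=3) for i in(im,im2)]))
E
```

```text
-0.09 False [-0.0901  0.01    0.0614] [ 0.36 -0.21 -0.26] 15.99
-0.078 False [-0.0779  0.01    0.0615] [ 0.55  1.62 -0.22] 16.54
-0.07 False [-0.0698  0.01    0.0615] [-1.17  0.31  0.09] 16.96
-0.064 True [-0.0661  0.0103  0.0608] [-1.   -0.74  0.53] 17.2
19.8167
```

View pics/s78.png

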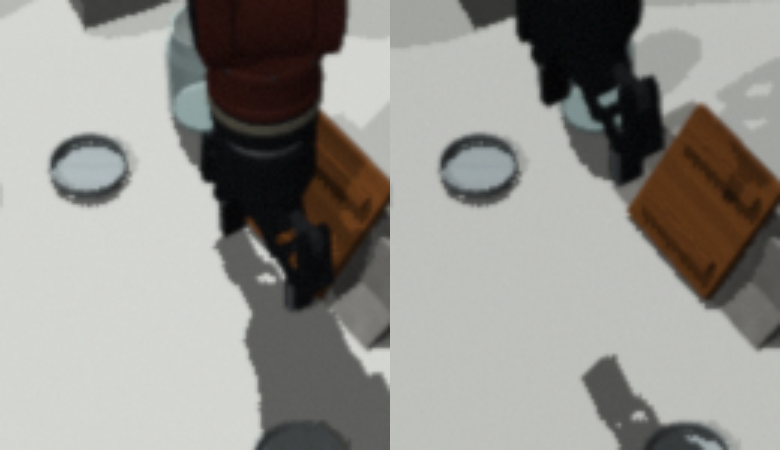

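```bash
python3 - <<'E'
from h import *
im=cv2.imread('pics/side8.png'); c=robot.get_calibration('side')
h=cv2.cvtColor(im,cv2.COLOR_BGR2HSV); m=cv2.inRange(h,(3,100,40),(20,255,255)); k=np.zeros_like(m); k[195:285,325:392]=m[195:285,325:392]
cn=max(cv2.findContours(k,0,2)[0],key=cv2.contourArea); q=cv2.approxPolyDP(cn,4,True)[:,0]; print(q.tolist())
for p in q: print(p,[ony(c,p,y) for y in((.066,.071) if p[0]<368 and p[1]<250 else (-.044,-.039))])
for z in(.0065,): 
  for p in q: print(E_(onz(c,p,z)).round(4))
cv2.imwrite('pics/side8z.png',cv2.resize(im[170:320,310:430],None,fx=4,fy=4))
for p,a in((W(.05,.01,.15),0),(W(.05,.01,.15),10),(W(.05,.01,.15),20),(W(.06,.01,.15),20),(W(.06,.01,.15),25),(W(.06,.01,.18),25)):
    q=robot.ik(p,ori(a,1)); print(p.round(3),a,None if q is None else np.round(q,1))
E
```

```text
[[353, 205], [330, 241], [355, 269], [381, 233]]
[353 205] [array([0.0144, 0.066 , 0.0913]), array([0.018 , 0.071 , 0.0851])]
[330 241] [array([-0.052,  0.066,  0.005]), array([-0.0488,  0.071 , -0.0018])]
[355 269] [array([-0.0553, -0.044 ,  0.014 ]), array([-0.0516, -0.039 ,  0.006 ])]
[381 233] [array([ 0.0137, -0.044 ,  0.0951]), array([ 0.0179, -0.039 ,  0.0877])]
[0.0634 0.1337 0.0065]
[-0.0527  0.0649  0.0065]
[-0.0519 -0.0393  0.0065]
[0.065  0.0164 0.0065]
[ 0.684 -0.006  0.15 ] 0 [-11.4  22.    7.9  75.9   0.  -21.2]
[ 0.684 -0.006  0.15 ] 10 [-10.3  33.4  22.   88.   -3.4 -19.8]
[ 0.684 -0.006  0.15 ] 20 [ -9.3  46.3  38.4 101.   -6.4 -18. ]
[ 0.693 -0.004  0.15 ] 20 [ -9.   48.7  41.9 102.1  -6.3 -17.7]
[ 0.693 -0.004  0.15 ] 25 [ -8.6  57.   52.9 109.8  -7.7 -16.7]
[ 0.693 -0.004  0.18 ] 25 [ -8.6  57.4  56.6 113.1  -7.7 -16.7]
```

View pics/side8z.png

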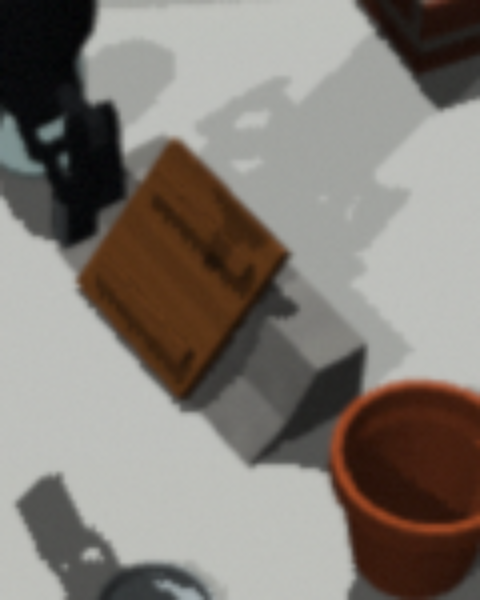

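The stand now leans at about 50°, square to the block and steady. Its foot is near x −45 mm and its upper corner near (25, 84) mm in block axes, at y +12 mm. Next I'll plan the lift-and-draw hook from behind.

```bash
cat >> h.py <<'E'
A=20; YC=.012; FOOT=np.array([-.045,0]); L=.069; HW=.011
def ud(t): return np.array([np.cos(np.radians(t)),np.sin(np.radians(t))])
def tcp(F):  # front tip corner (x,z) -> TCP world at tilt A
    a=np.radians(A); f=np.array([-np.sin(a),-np.cos(a)]); n=np.array([np.cos(a),-np.sin(a)])
    t=np.array(F)+HW*n-L*f; return W(t[0],YC,t[1])
def Ft(th,ov):
    C=FOOT+.11*ud(th); a=np.radians(A)
    return C+ov*np.array([-np.sin(a),-np.cos(a)]) if th<90-A else C-ov*ud(th)
PATH=[(50,.018),(55,.0165),(60,.015),(66,.0135),(73,.013),(80,.013),(87,.013),(94,.013),(101,.013),(108,.013)]
E
python3 - <<'E'
from h import *
pre=Ft(50,.018)+[.02,0]; print(pre, FOOT+.11*ud(50))
for F in [pre+[0,.08],pre]+[Ft(*p) for p in PATH]:
    q=robot.ik(tcp(F),ori(A,1)); print(np.round(F,4),tcp(F).round(3),None if q is None else np.round(q,1))
E
```

```text
[0.03955027 0.06735042] [0.02570664 0.08426489]
[0.0396 0.1474] [ 0.706 -0.     0.208] [ -8.5  53.   54.3 110.3  -6.2 -17.3]
[0.0396 0.0674] [ 0.706 -0.     0.128] [ -8.5  52.4  45.  101.7  -6.2 -17.3]
[0.0196 0.0674] [ 0.687 -0.004  0.128] [ -9.   47.4  37.7  99.3  -6.3 -17.8]
[0.0125 0.0746] [ 0.68  -0.005  0.136] [ -9.2  45.7  35.9  99.3  -6.4 -17.9]
[0.0049 0.0812] [ 0.672 -0.006  0.142] [ -9.4  43.9  34.   99.1  -6.5 -18.1]
[-0.0049  0.0878] [ 0.663 -0.008  0.149] [ -9.6  41.6  31.6  98.9  -6.5 -18.3]
[-0.0166  0.0928] [ 0.651 -0.01   0.154] [-10.   39.1  28.5  98.4  -6.6 -18.6]
[-0.0282  0.0955] [ 0.64  -0.012  0.157] [-10.3  36.7  25.6  97.7  -6.7 -18.9]
[-0.0399  0.0969] [ 0.628 -0.014  0.158] [-10.6  34.4  22.6  97.   -6.8 -19.3]
[-0.0518  0.0968] [ 0.616 -0.016  0.158] [-10.9  32.2  19.6  96.2  -7.  -19.6]
[-0.0635  0.0952] [ 0.605 -0.018  0.156] [-11.3  30.   16.6  95.3  -7.1 -19.9]
[-0.075   0.0923] [ 0.594 -0.02   0.153] [-11.7  28.1  13.7  94.4  -7.2 -20.3]
```

```bash
python3 - <<'E'
from h import *
robot.set_gripper(.05)
pre=Ft(50,.018)+[.02,0]
robot.line_to(W(0.03,.012,.25),vel=.3)
robot.move_pose(tcp(pre+[0,.06]),ori(A,1))
g=robot.line_to(tcp(pre),vel=.08,guard=4)
s=robot.observe(); print(g,E_(s['tool_pos']).round(4),s['gripper_width'],s['ft_force'].round(2),s['time'])
im,c=snap('side','side9.png'); cv2.imwrite('pics/side9z.png',cv2.resize(im[130:320,270:430],None,fx=3.1,fy=3.1))
E
```

```text
False [0.0737 0.012  0.129 ] 0.04991416970769255 [ 0.48  0.67 -0.31] 22.75
```

View pics/side9z.png

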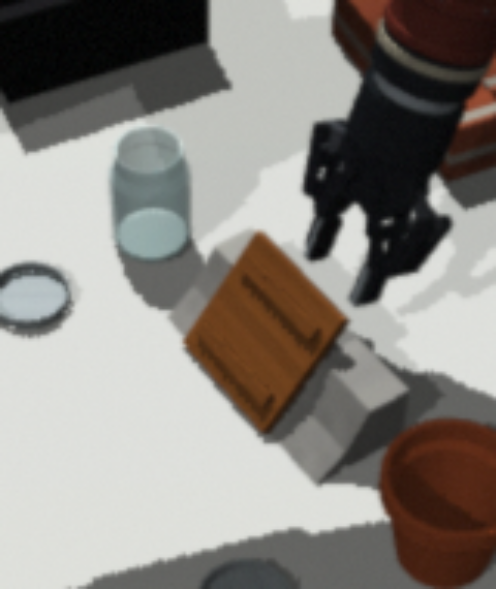

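```bash
python3 - <<'E'
from h import *
c=robot.get_calibration('side')
for y in(-.013,-.02,-.027): print(ony(c,(270+365/3.1,130+300/3.1),y))
for y in(.037,.044,.051): print(ony(c,(270+317/3.1,130+257/3.1),y))
E
```

```text
[ 0.059  -0.013   0.0595]
[ 0.0529 -0.02    0.0697]
[ 0.0467 -0.027   0.0799]
[0.0504 0.037  0.0684]
[0.056 0.044 0.059]
[0.0616 0.051  0.0497]
```

The fingertips measure about (50, 65) mm in block axes, which is behind the board's end as planned. Now I'll draw back and lift.

```bash
python3 - <<'E'
from h import *
ims=[]
for i,p in enumerate(PATH[:5]):
    g=robot.line_to(tcp(Ft(*p)),vel=.05,guard=8)
    s=robot.observe(); print(p,g,E_(s['tool_pos']).round(4),s['ft_force'].round(2),round(s['time'],2))
    if i in(1,4): ims.append(snap('side','side10_%d.png'%i)[0])
    if g: break
cv2.imwrite('pics/side10z.png',np.hstack([cv2.resize(i[130:320,290:420],None,fx=3,fy=3) for i in ims]))
E
```

```text
(50, 0.018) False [0.0537 0.012  0.1289] [0.6  0.06 0.07] 23.35
(55, 0.0165) False [0.0466 0.0119 0.1363] [ 0.36 -0.56  0.16] 23.7
(60, 0.015) False [0.0388 0.0119 0.1427] [ 0.03  0.73 -0.2 ] 24.1
(66, 0.0135) False [0.0291 0.012  0.1491] [ 0.91  0.04 -0.37] 24.48
(73, 0.013) False [0.0174 0.012  0.1539] [ 0.36 -0.45  0.26] 24.89
```

View pics/side10z.png

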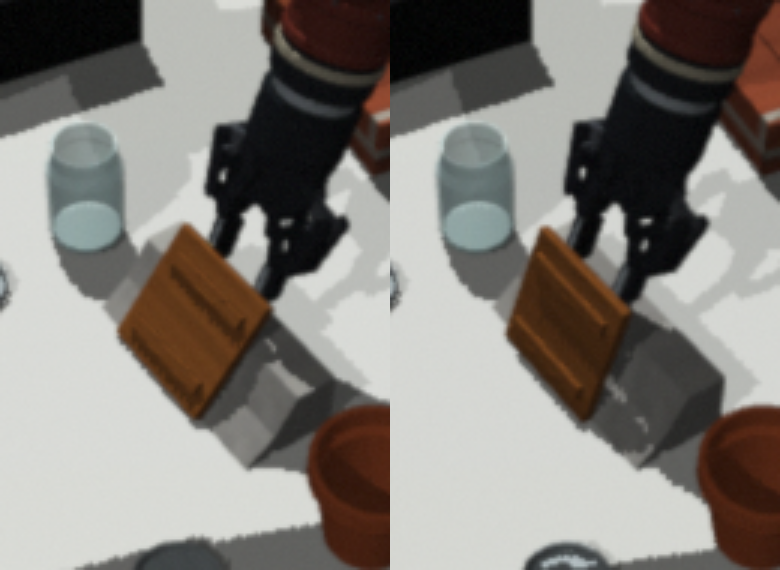

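The board is rising: it is now at roughly 70° and its foot has stayed put, with the lower corner still near (590,415). I'll carry on past upright.

```bash
python3 - <<'E'
from h import *
for i,p in enumerate(PATH[5:]):
    g=robot.line_to(tcp(Ft(*p)),vel=.06,guard=8)
    s=robot.observe(); print(p,g,E_(s['tool_pos']).round(4),s['ft_force'].round(2),round(s['time'],2))
    if g: break
robot.pause(.6)
im,c=snap('side','side11.png'); cv2.imwrite('pics/side11z.png',cv2.resize(im[130:320,260:430],None,fx=3.1,fy=3.1))
E
```

```text
(80, 0.013) False [0.0059 0.012  0.1566] [-0.3   0.35 -0.6 ] 25.29
(87, 0.013) False [-0.0058  0.012   0.158 ] [-0.7  -0.88  0.22] 25.64
(94, 0.013) False [-0.0176  0.012   0.1579] [-0.43  0.91 -0.23] 25.99
(101, 0.013) False [-0.0294  0.012   0.1564] [ 0.74 -0.06 -0.59] 26.34
(108, 0.013) False [-0.0409  0.012   0.1534] [ 0.93  0.25 -0.17] 26.69
```

View pics/side11z.png

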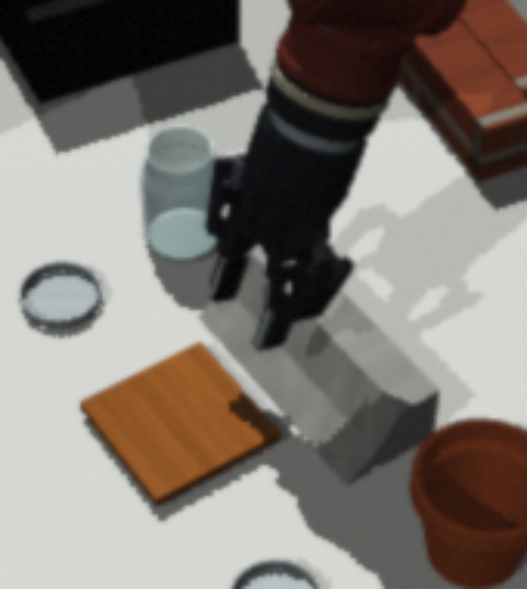

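It has flipped, smooth face up, with its corners at about (82,405), (200,345), (278,437) and (158,502) in the zoom. I'll retract and measure its position and flatness.

```bash
python3 - <<'E'
from h import *
robot.line_to(W(.0,.012,.27),vel=.25)
robot.move_pose(W(-.14,.28,.3),ori(0,1))
ims=[];res={}
for n,b in(('side',(262,220,352,300)),('top',(300,205,400,295))):
    im,c=snap(n,n+'12.png'); h=cv2.cvtColor(im,cv2.COLOR_BGR2HSV); m=cv2.inRange(h,(3,100,40),(20,255,255)); k=np.zeros_like(m); k[b[1]:b[3],b[0]:b[2]]=m[b[1]:b[3],b[0]:b[2]]
    cn=max(cv2.findContours(k,0,2)[0],key=cv2.contourArea); q=cv2.approxPolyDP(cn,4,True)[:,0]
    P=np.array([E_(onz(c,p,.016)) for p in q]); print(n,q.tolist()); print(P.round(4),P.mean(0).round(4),np.linalg.norm(P-np.roll(P,1,0),axis=1).round(4)); res[n]=(q,c)
    x0=b[0]-30;y0=b[1]-60; ims.append(cv2.resize(im[y0:y0+180,x0:x0+130],(390,540)))
cv2.imwrite('pics/z12.png',np.hstack(ims))
for p in res['side'][0]:
    g=onz(res['side'][1],p,.016); q=res['top'][0]; uv=proj(res['top'][1],g); j=np.argmin(np.linalg.norm(q-uv,axis=1))
    P,e=tri(res['side'][1],p,res['top'][1],q[j]); print(E_(P).round(4),round(e,4))
print(robot.observe()['time'])
E
```

```text
side [[324, 241], [286, 260], [310, 292], [349, 270]]
[[-0.069   0.0661  0.016 ]
 [-0.1744  0.0667  0.016 ]
 [-0.1763 -0.0422  0.016 ]
 [-0.0693 -0.0399  0.016 ]] [-0.1223  0.0127  0.016 ] [0.106  0.1054 0.109  0.107 ]
top [[362, 223], [318, 231], [326, 276], [371, 268]]
[[-0.0672 -0.037   0.016 ]
 [-0.0685  0.0652  0.016 ]
 [-0.1725  0.0646  0.016 ]
 [-0.1719 -0.0387  0.016 ]] [-0.12    0.0135  0.016 ] [0.1047 0.1022 0.104  0.1032]
[-0.069   0.0654  0.0168] 0.0007
[-0.1738  0.065   0.0177] 0.0025
[-0.1729 -0.0388  0.0098] 0.0028
[-0.067  -0.0373  0.0116] 0.0008
29.2167
```

View pics/z12.png

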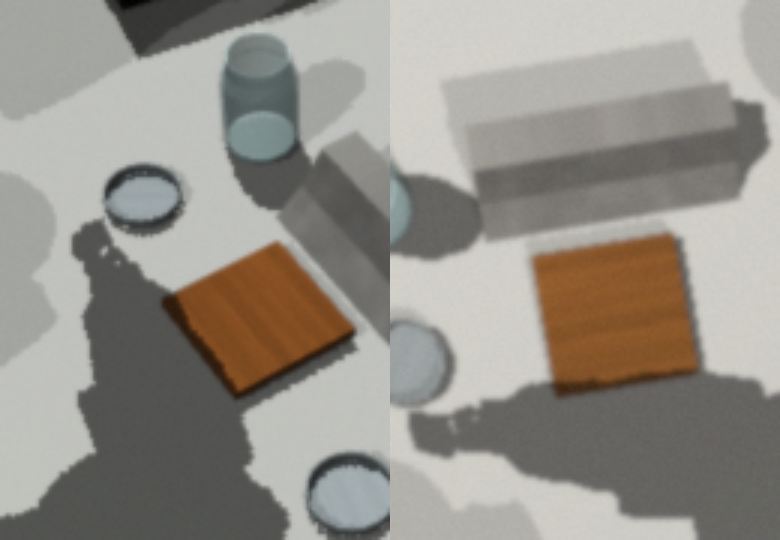

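View pics/top12.png

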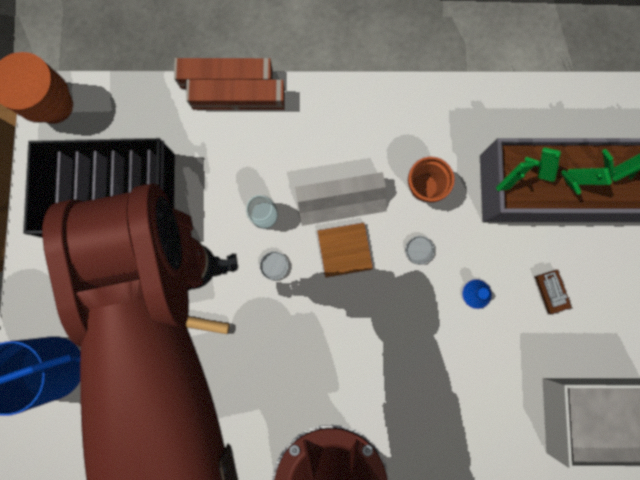

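The stand lies flat about 120 mm in front of the crest line and clear of the toe. The lids, jar, pot and rose are at the same pixels as at the start, and the trowel is partly hidden by the arm. I'll hand in.

```bash
python3 - <<'E'
from h import *
robot.job_done(); print(robot.observe()['time'])
E
```

```text
the job is handed in; nothing more can be done
the job is handed in; nothing more can be done
```

The stand is lying smooth face up on its runners, flat on the table in front of the block, and I handed the job in at about 29 s of the 54 s allowed.

**What I did:** I pushed the stand up the slope with the open fingers, with a force limit on each push. It was skewed on the first push, so when I let go it slid back, squared itself against the crest and settled at about 37°. I pushed again, this time with its foot at the block's toe, and it stood steady at about 50°. Then I hooked its upper end from behind, lifted it while drawing it back, and it fell over by itself past upright. The foot did not visibly slide.

**Last checks:**
- **Position:** the middle of the stand measured about 121 mm in front of the crest line and 13 mm to one side of the block's middle. Both cameras agree within 3 mm.
- **Clear of the block and robot:** its edge is about 20 mm from the toe. The arm was well away and touching nothing.
- **Bystanders:** the lids, jar, pot and rose are where they started in the pictures. The trowel was mostly hidden by the arm in the last top view, so I could not fully check it, but the arm never worked near it.
- **Force:** one push stopped early at its 9 N limit. That limit acts on the tool force; the contact force on the block itself was not measured.
- **One weak check:** corner heights from the two cameras came out at 10 to 18 mm, where 16 mm is expected. That is about their measurement noise, so I judged flatness from the pictures and the outline instead.

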